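# Turn the picture card and hold a spring clip open round its edge

### The job

Turn the card in its wooden stand back to front so that its yellow picture side faces the side of the stand with the orange strip, fully down in the slot, and let go of it. Then pick up the green spring clip by its two handles, squeeze it wide open, and hold it gaping around one upright side edge of the card, jaws level with the tips a good centimetre past the edge and not touching the card, so that a shopping slip can be slid in; finish while still holding it open there, off the card and the stand. Leave the jam jars, the mug and the tongs where they are.

Things in the scene. Friction and masses are not known exactly. Their poses are not given: they have to be found in the camera images.
- stand: Fixed block of pale wood, 70 (x) x 130 (y) x 32 (z) mm, origin at its underside's centre. Its +x face, the front, carries an orange strip, seen on top too. A slot runs along its y axis through the middle of the top: 11 mm wide (x), 104.5 mm long (y), 24 mm deep (its floor 8 mm above the counter), mouth bevelled by 3 mm. z is up.
- slot_mid (a point): Where the card's centre comes when it is fully down in the slot: on the stand's vertical axis, 63 mm above the counter. Axes as the stand.
- stand_front (a point): A point in the air 80 mm in front of the stand's vertical axis (on its +x, orange strip side), 63 mm above the counter.
- card_mid (a point): Centre of the loose stiff card, 8 mm thick (x), 100 mm wide (y), 110 mm tall (z, up), 75 g. Its +x face is the picture side (yellow with coloured fruit shapes), its -x face plain blue. It starts upright in the slot, picture side away from the orange strip; its top edge 118 mm above the counter.
- coaster: Fixed round bamboo coaster, 116 mm across, 8 mm thick, origin at the centre of its underside on the counter. The clip lies on it.
- clip_pivot (a point): Pivot of the loose green spring clip (a big clothes peg, 50 g), half-way up its 28 mm width. It lies on its side on the coaster, pivot axis z upright. Axes are half A's: shut, the jaws run 50 mm along +x and two 6 mm thick handles run back to x = -43 mm, spread in a V, half A's at +y: 51 mm over the outside at the tail, 42 mm at x = -28 mm.
- jaw_a_tip (a point): Inner corner of half A's jaw tip, 50 mm from the pivot, half-way up the 28 mm width. Jaws are 6.5 mm thick. The clip's middle line runs from the pivot to half-way between the two tips; the handles lie evenly either side of it. Wide open the tips are 28 mm apart.
- jaw_b_tip (a point): Inner corner of half B's jaw tip, the same on the other side.
- clip_jaw (a joint): Opening angle of the clip: 0 shut, 0.55 rad wide open (stop). Squeezing the handles together opens it; wide open they are parallel, 28 mm over the outside. 28 mm behind the pivot it takes about 4.5 N to start and 8.5 N to open fully; 20 N does no harm. It springs shut when let go.
- jar_red_mid (a point): Middle of a loose jam jar with red screw lid, 66 mm across, 79 mm tall, standing on an orange plastic lazy Susan (fixed disc, 220 mm across, 20 mm high). Leave alone.
- jar_amber_mid (a point): Middle of a loose jam jar with white screw lid, same size, on the same lazy Susan. Leave alone.
- mug_mid (a point): Middle of a loose white mug, 82 mm across without its handle, 90 mm tall. Leave alone.
- tongs_mid (a point): Loose steel tongs lying flat, 240 mm long, 18 mm high; the point is near their middle, 9 mm up, x along them. Leave alone.
Not all that is in view belongs to the job. Leave any blue look-alike of the part that bears clip_pivot alone.

How it is judged:
By the outcome, as a careful person would: the job done as asked, in the order asked, and still so for the second after the job is handed in, while the arm keeps its last pose, push and grip.
It also fails if it takes over 67 s, if anything falls off the work surface, if the arm or the gripper's body presses on something with over 40 N, if the wrist force passes 120 N, or if a joint passes its speed limit or range.

### The arm

A 6-joint arm with a two-finger parallel gripper is mounted at the origin on the work surface. World frame = base frame: x ahead of the robot, y to its left, z up, the work surface at z = 0. Lengths are in mm, angles in rad, forces in N, time in s.
With the tool pointing down it reaches from about 350 to 775 mm from the base axis. Payload 7.3 kg.
Tool frame: the origin (TCP) lies midway between the tips of the shut fingers; the grasp point (between the pads) lies 19 mm behind it; z points along the fingers, y is the line along which they close (so a half turn about z gives the same grasp; the last joint's range is limited). The gripper opens to 92 mm and grips with 3 to 60 N. Pads are 19 mm wide; open, the fingers measure 130 mm over their backs; the gripper's body (75 mm by 190 mm) begins 47 mm behind the grasp point.
Start: joints at [-1.389, 0.342, 1.524, -0, 1.275, -0.146], TCP at [169.052, -497.058, 226.741] pointing down, gripper open.
Joint ranges: [-2.53, 2.53], [-0.77, 2.02], [0.04, 2.7], [-1, 4.14], [0.28, 2.66], [-3.11, 3.11]. Speed limits (rad/s): [2.57, 2.57, 3.14, 3.14, 3.14, 3.14].

### API

Orientations are given as a 3x3 rotation matrix whose columns are the frame's x, y, z axes.
In Python, from rig import sense, get_image, get_calibration, finish_job, search_frame, tip_of gives the robot as it stands.
- The arm moves only by the tool apply_moves, never from a script. Its argument "motion" is a list of rows, each a list of 5 numbers: the shift along the tool's x, y, z in mm, then the turn about the tool's z in degrees, then the opening, from 0 (shut) to 1 (fully open). In form: [[tx, ty, tz, roll, gripper], ...]. A call has 1 to 12 rows; each row shifts and turns the commanded pose from where the row before left it, along the tool's axes as they then stand; what a row does not reach is not made up. A row lasts 1/10 s, in which the tool goes at most 50 mm and 8.59 degrees, less where a joint would pass 70% of its speed; a pose out of reach is approached as far as the arm can. A call with a gripper value outside its range is refused whole. The fingers move at their own pace and stop on an object; "grip_force" is the grip in N (left out, the last holds). Time passes only in rows, so rows that do not move let the fingers close. It gives the time, the measured TCP pose, the force, the opening and the grip force at its end, in the units of the state.
- sense(): the state, without advancing time (a new reading comes with each control period).
- get_image(name): name is "side" or "top" or "wrist"; returns the picture (480x640x3 uint8, blue, green, red); there is no depth.
- get_calibration(name): a dict with "mtx" (3x3 intrinsics, pixels), "k1" (the pictures are not rectified: a ray, as slopes to the right and down, at radius r is drawn at 1 + k1 r^2 times it, then the intrinsics apply), "position" and "rotation" of the camera in the world; the wrist camera has in their place "hand_eye" (4x4, takes a point from camera to tool coordinates, whose origin is the TCP and whose axes are the flange's). Camera axes: x right, y up, looking along -z (the intrinsics and any distortion apply to the point x, -y, -z); pixel columns grow to the right and rows downward; lengths in mm; the calibration is good to about 2 mm. A picture is of the moment at which its call begins: read the wrist's pose just before it. get_calibration takes no time and is no camera call.
- finish_job(): hands the job in; it is judged then, once.
Trained networks look in the newest picture that a camera, given by its name, has taken for a name from the list of things; names that differ only in an ending like _2 or _b are one class to them, and where a whole thing is asked for, a point or a joint stands for the part that bears it (a point fixed in the world has none). Each returns a list of dicts, best first, with "confidence" (0 to 1); they miss things now and then, are a little off and sometimes report something else, mostly with a low value. They report only what shows in the picture. A call takes as long as a camera call. They do not tell look-alikes from the thing itself.
- search_frame(query, camera): "location" ([x, y, z] in mm, in world coordinates, good to about 4 mm: the middle of the surface that is visible of it).
- tip_of(query, camera): "location" ([x, y, z] in mm, in world coordinates, good to about 4 mm: a listed point, or the origin of a listed thing).
The state is a dict: "clock": time; "q": joint angles; "qvel": joint speeds; "effort": joint torques, N m; "ee_pos": TCP position; "ee_rot": TCP orientation; "force": force on the tool from outside, world axes, zero at the start; "moment": the same for the moment, N m; "finger_gap": finger opening in mm; "grip_force": force on a finger pad.
Only numpy, scipy, OpenCV 4.12 (cv2) and the standard library are available. Lean on these libraries where they do the work, as an engineer would, in place of code of your own. Each camera call takes 0.05 s, during which the arm holds its last target. There are 200 camera calls.

## Working session

There is one attempt and no reset: what is moved stays moved. The work goes in short steps, Python scripts to look and compute and a tool call to move; the robot and the scene stay as the last step left them, time stands still between calls to the robot, and variables do not carry over. Pictures are saved under pics/ and viewed, at most 10 in all, crops included, and the job is handed in when it is done.

Besides the shell and the picture viewer there is one more tool, called after "Request:" by a JSON object that holds its "op" and its "data". apply_moves: Moves the arm, as the interface text tells. Its arguments: {"type":"object","properties":{"motion":{"type":"array"},"grip_force":{"type":"number"}},"required":["motion"]}

```bash
ls; mkdir -p pics; python3 - <<'E'
from rig import *
import cv2,numpy as np
for n in("side","top"):
    cv2.imwrite(f"pics/{n}0.png",get_image(n))
    c=get_calibration(n);print(n,{k:np.round(v,3).tolist() for k,v in c.items()})
    for q in("stand","card_mid","coaster","clip_pivot","jaw_a_tip","jaw_b_tip","slot_mid"):
        for f in(search_frame,tip_of):
            try: print(q,f.__name__,[(np.round(d["location"]).tolist(),round(d["confidence"],2)) for d in f(q,n)[:3]])
            except Exception as e: print(q,f.__name__,e)
c=get_calibration("wrist");print(c)
print(sense())
E
```

```text
pics
side {'mtx': [[618.042, 0.0, 319.289], [0.0, 618.042, 234.515], [0.0, 0.0, 1.0]], 'k1': -0.064, 'position': [29.655, 661.25, 1010.042], 'rotation': [[-0.783, 0.463, -0.416], [-0.622, -0.588, 0.516], [-0.006, 0.663, 0.749]]}
stand call [([487.0, 139.0, 34.0], 0.61)]
stand call [([512.0, 126.0, 3.0], 0.82), ([705.0, 203.0, 63.0], 0.45)]
card_mid call [([498.0, 128.0, 90.0], 0.73)]
card_mid call [([506.0, 122.0, 67.0], 0.55)]
coaster call [([517.0, -250.0, 11.0], 0.63)]
coaster call [([698.0, -399.0, 12.0], 0.7), ([534.0, -263.0, 1.0], 0.56), ([508.0, 124.0, 4.0], 0.38)]
clip_pivot call [([479.0, -114.0, 23.0], 0.97), ([516.0, -257.0, 33.0], 0.85)]
clip_pivot call [([527.0, -258.0, 23.0], 0.86)]
jaw_a_tip call [([521.0, -256.0, 31.0], 0.65), ([485.0, -118.0, 21.0], 0.58)]
jaw_a_tip call [([525.0, -205.0, 25.0], 0.85), ([444.0, -138.0, 14.0], 0.74), ([699.0, -395.0, 8.0], 0.62)]
jaw_b_tip call [([531.0, -236.0, 38.0], 0.7), ([475.0, -109.0, 15.0], 0.69)]
jaw_b_tip call [([440.0, -138.0, 12.0], 0.79), ([525.0, -207.0, 23.0], 0.55)]
slot_mid call [([493.0, 138.0, 30.0], 0.59)]
slot_mi
[... 1807 characters left out ...]
e-05,
        1.27541273e+00, -1.45997941e-01]), 'qvel': array([-0.00010867,  0.00065401,  0.0003943 ,  0.0003581 , -0.0001979 ,
       -0.00184721]), 'effort': array([ 1.85126814e-04, -4.31134844e+01, -2.44481725e+01,  7.18769501e-02,
        4.82020900e-02,  1.11964181e-05]), 'ee_pos': array([ 169.03099047, -497.05291   ,  226.73015108]), 'ee_rot': array([[ 9.46759843e-01,  3.21940676e-01, -1.44672305e-05],
       [ 3.21940675e-01, -9.46759842e-01, -5.92864442e-05],
       [-3.27837108e-05,  5.14724347e-05, -9.99999998e-01]]), 'force': array([ 0.10319502, -0.01402389, -1.03874863]), 'moment': array([-0.01068136, -0.01549625,  0.00362215]), 'grip_force': 0.0, 'finger_gap': 91.8887486098449}
```

View pics/top0.png

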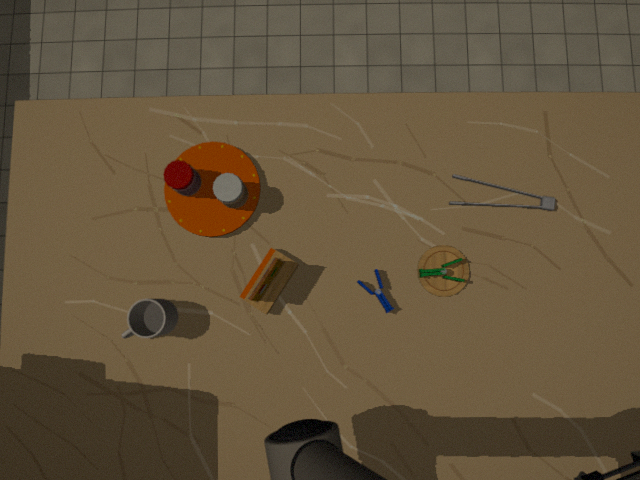

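View pics/side0.png

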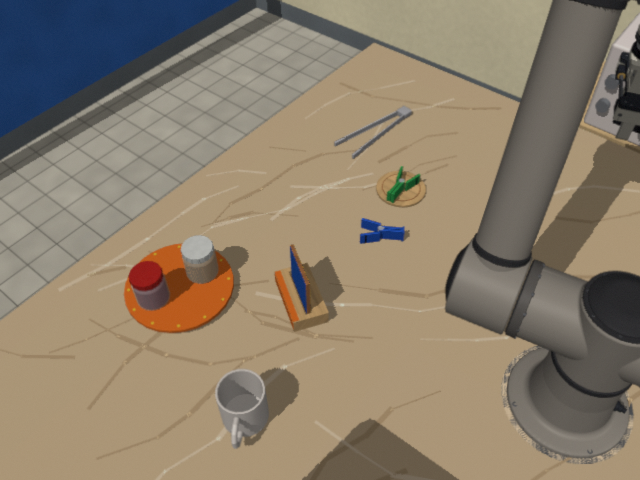

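Top view: the stand with the card is at about (268,281), with its orange strip up-left at (258,275). The green clip is on the coaster at (444,271), jaws to the left. The jars are at (181,175) and (229,188), the mug at (150,317) and the tongs at (505,195). In the side view the blue side of the card faces the strip.

Could be taken for the clip: green clip (444,271) and blue look-alike (378,291). By the description I choose the green one. Could be taken for the card: only the one at (268,281).

```bash
cat > h.py <<'E'
from rig import *
import cv2,numpy as np
def cam(n):
    c=get_calibration(n); K=c["mtx"]
    if n=="wrist":
        s=sense();T=np.eye(4);T[:3,:3]=s["ee_rot"];T[:3,3]=s["ee_pos"];M=T@c["hand_eye"]
    else:
        M=np.eye(4);M[:3,:3]=c["rotation"];M[:3,3]=c["position"]
    return K,c["k1"],M
def to_world(uv,z,C):
    K,k,M=C;uv=np.atleast_2d(np.array(uv,float))
    p=(uv-K[:2,2])/[K[0,0],K[1,1]];q=p.copy()
    for _ in range(20): q=p/(1+k*(q**2).sum(1,keepdims=True))
    d=np.c_[q[:,0],-q[:,1],-np.ones(len(q))]@M[:3,:3].T
    o=M[:3,3];return o+d*((z-o[2])/d[:,2])[:,None]
def to_pix(P,C):
    K,k,M=C;P=np.atleast_2d(P);c=(P-M[:3,3])@M[:3,:3]
    p=np.c_[c[:,0],-c[:,1]]/-c[:,2:];p=p*(1+k*(p**2).sum(1,keepdims=True))
    return p*[K[0,0],K[1,1]]+K[:2,2]
def yaw():
    R=sense()["ee_rot"];return np.degrees(np.arctan2(R[1,0],R[0,0]))
def rows(pos,yw,n):
    """tool-frame shift (before roll) to reach pos, and roll"""
    s=sense();d=s["ee_rot"].T@(np.array(pos)-s["ee_pos"])
    r=-(yw-yaw());r=(r+180)%360-180
    print("shift",np.round(d,1),"roll",round(r,1),"clock",round(s["clock"],2))
def mask(img,lo,hi): return cv2.inRange(cv2.cvtColor(img,cv2.COLOR_BGR2HSV),lo,hi)
E
python3 - <<'E'
from h import *
img=cv2.imread("pics/top0.png");C=cam("top")
m=mask(img,(3,180,100),(14,255,255));m[:240]=0;m[310:]=0;m[:,:230]=0;m[:,310:]=0
ys,xs=np.nonzero(m);P=to_world(np.c_[xs,ys],32,C)[:,:2];c=P.mean(0);w,v=np.linalg.eigh(np.cov((P-c).T))
print("strip",len(xs),c,w,v[:,1],np.degrees(np.arctan2(v[1,1],v[0,1])))
m=mask(img,(45,100,40),(80,255,255));ys,xs=np.nonzero(m);P=to_world(np.c_[xs,ys],36,C)[:,:2];print("green",len(xs),P.mean(0),P.min(0),P.max(0))
a=cv2.resize(img[240:304,360:480],None,fx=6,fy=6,interpolation=2)
cv2.imwrite("pics/crop1.png",a)
rows((505,120,250),-32,0); print(yaw())
E
```

```text
strip 308 [526.81276698 149.41047953] [  11.73540728 1348.54096389] [-0.84196183  0.53953709] 147.34786805351118
green 268 [ 528.18459423 -248.1480672 ] [ 506.64887521 -300.5111628 ] [ 556.65295889 -203.36243402]
shift [ 516.7 -476.   -23.3] roll 50.8 clock 1.5
18.780329347930238
```

View pics/crop1.png

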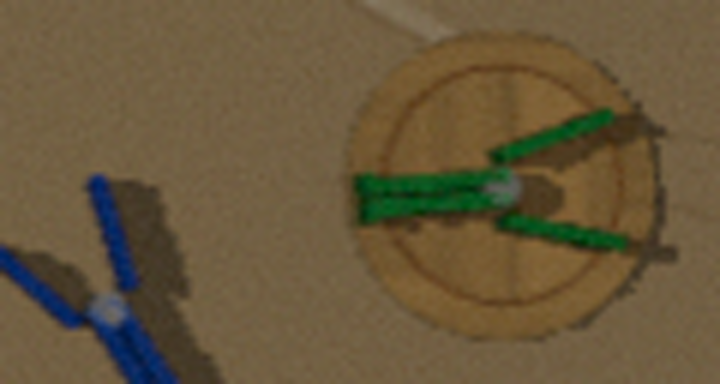

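The crop shows the green clip on the coaster, pivot at crop (500,188), jaws left and handles right. The blue look-alike is beside it on the bare counter. I start with the card.

Request:
{"op": "apply_moves", "data": {"motion": [[34,-31,-2,0,1],[34,-31,-2,0,1],[34,-31,-2,0,1],[34,-31,-2,0,1],[34,-31,-2,0,1],[34,-31,-2,0,1],[34,-31,-2,0,1],[34,-31,-2,0,1],[34,-31,-2,0,1],[34,-31,-2,0,1],[34,-31,-2,0,1],[34,-31,-1,0,1]]}}

```text
clock: 2.7
ee_pos: [436.3, -11.6, 250.2]
ee_rot: [[0.947, 0.322, 0.001], [0.322, -0.947, -0.0], [0.001, 0.001, -1.0]]
force: [0.5, -0.0, -0.6]
finger_gap: 91.8
grip_force: 0.0
```

Request:
{"op": "apply_moves", "data": {"motion": [[36,-34,0,0,1],[36,-34,0,0,1],[36,-34,0,0,1],[0,0,0,8.5,1],[0,0,0,8.5,1],[0,0,0,8.5,1],[0,0,0,8.5,1],[0,0,0,8.5,1],[0,0,0,8.3,1],[0,0,0,0,1],[0,0,0,0,1]]}}

```text
clock: 3.8
ee_pos: [505.0, 117.8, 249.7]
ee_rot: [[0.85, -0.527, 0.0], [-0.527, -0.85, -0.0], [0.0, 0.0, -1.0]]
force: [0.1, 0.3, 1.1]
finger_gap: 91.7
grip_force: 0.0
```

```bash
python3 - <<'E'
from h import *
s=sense();print(s["clock"],s["ee_pos"],yaw(),s["q"])
C=cam("wrist");img=get_image("wrist");cv2.imwrite("pics/w1.png",img)
# blue top/back face, orange strip
m=mask(img,(3,180,80),(14,255,255))
n,l,st,ce=cv2.connectedComponentsWithStats(m)
for i in range(1,n):
    if st[i,4]>200: print("orange",st[i],ce[i])
E
```

```text
3.8 [504.96050873 117.83030139 249.69196092] -31.79279004127922 [ 8.14192022e-02  3.12711482e-01  1.50194232e+00 -9.10656627e-05
  1.32693329e+00  2.20712638e+00]
orange [    0     0   195   207 22220] [ 99.19162916 104.96759676]
orange [ 276  143   13  125 1435] [282.4        203.99163763]
```

View pics/w1.png

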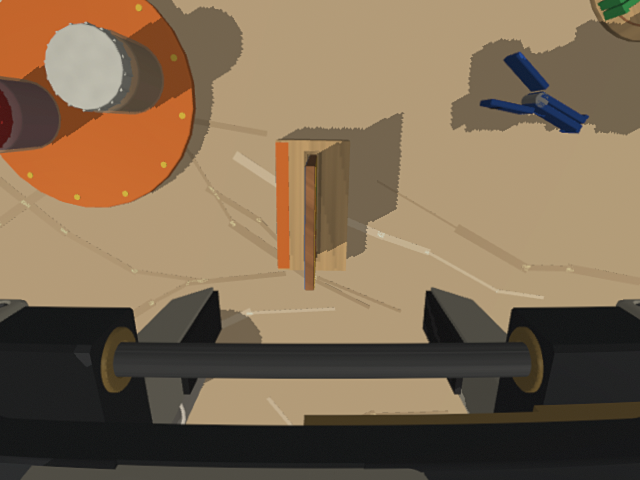

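The wrist view shows the orange strip at columns 276–289 and rows 142–268, the card's brown top edge from (311,165) to (309,290), and the fingers well clear on either side.

```bash
python3 - <<'E'
from h import *
C=cam("wrist");img=cv2.imread("pics/w1.png")
m=mask(img,(3,180,80),(14,255,255))
E=[]
for r in range(150,262,3):
    xs=np.nonzero(m[r,255:300])[0]+255;E.append((xs.min()-.5,r))
P=to_world(E,32,C)[:,:2];c=P.mean(0);v=np.linalg.svd(P-c)[2][0];v*=np.sign(v[1]);print("front edge",c,"yaw of stand y",np.degrees(np.arctan2(v[1],v[0])))
nx=np.array([v[1],-v[0]]);
for y in ("card",):
    print(img[190,300:325].tolist());print(img[255,298:325].tolist())
print("corner strip",to_world([(276,142),(277,268.5)],32,C)[:,:2], "card ends",to_world([(311,165),(309.5,290)],118,C)[:,:2])
q=to_world([(311,165),(309.5,290)],118,C)[:,:2];mid=q.mean(0);print(mid,np.linalg.norm(q[1]-q[0]),np.degrees(np.arctan2(*(q[1]-q[0])[::-1])))
s=to_world([(276,142),(277,268.5)],32,C)[:,:2];print("stand ctr",s.mean(0)-35*nx,nx,c-35*nx)
E
```

```text
front edge [531.69102371 154.38918526] yaw of stand y 147.3145984424523
[[98, 145, 178], [102, 150, 184], [103, 153, 188], [98, 146, 179], [92, 108, 119], [81, 87, 106], [65, 98, 145], [64, 102, 154], [64, 102, 153], [65, 102, 153], [64, 102, 153], [65, 103, 153], [66, 103, 152], [64, 99, 147], [47, 86, 123], [30, 80, 112], [33, 72, 70], [60, 88, 104], [54, 77, 94], [47, 68, 82], [46, 65, 79], [55, 79, 96], [60, 87, 105], [61, 88, 108], [62, 90, 109]]
[[99, 146, 180], [97, 142, 177], [96, 141, 174], [97, 145, 178], [98, 148, 183], [88, 130, 158], [108, 96, 95], [71, 92, 132], [60, 98, 145], [60, 97, 144], [61, 97, 143], [62, 98, 144], [64, 100, 146], [62, 98, 145], [62, 96, 143], [52, 82, 119], [38, 96, 128], [25, 61, 90], [43, 63, 78], [80, 116, 141], [93, 137, 168], [92, 135, 167], [97, 142, 175], [99, 147, 180], [101, 148, 182], [102, 150, 184], [103, 152, 186]]
corner strip [[583.12170231 120.88765978]
 [477.39590243 190.39603116]] card ends [[553.68785691  97.92281383]
 [470.24074509 152.18019765]]
[511.964301   125.05150574] 99.5353413069978 146.96804292604014
stand ctr [511.35789609 126.18415137] [0.54002589 0.8416484 ] [512.79011743 124.93149116]
```

Request:
{"op": "apply_moves", "data": {"motion": [[1,-5,0,1,1],[1,-5,20,0,1],[0,0,35,0,1],[0,0,35,0,1],[0,0,35,0,1],[0,0,25,0,1],[0,0,12,0,1],[0,0,0,0,1],[0,0,0,0,0.3],[0,0,0,0,0.3],[0,0,0,0,0.3],[0,0,0,0,0.3]]}}

```text
clock: 5.05
ee_pos: [512.5, 125.3, 88.5]
ee_rot: [[0.839, -0.545, 0.002], [-0.545, -0.839, 0.0], [0.001, -0.001, -1.0]]
force: [0.6, -0.3, -0.5]
finger_gap: 64.3
grip_force: 0.0
```

Request:
{"op": "apply_moves", "data": {"motion": [[0,0,0,0,0],[0,0,0,0,0],[0,0,0,0,0],[0,0,0,0,0],[0,0,0,0,0],[0,0,0,0,0]], "grip_force": 20}}

```text
clock: 5.65
ee_pos: [512.0, 125.2, 87.6]
ee_rot: [[0.838, -0.545, -0.0], [-0.545, -0.838, -0.0], [-0.0, 0.0, -1.0]]
force: [-0.8, -0.5, 0.3]
finger_gap: 16.2
grip_force: 0.0
```

Request:
{"op": "apply_moves", "data": {"motion": [[0,0,0,0,0],[0,0,0,0,0],[0,0,0,0,0],[0,0,0,0,0],[0,0,0,0,0]]}}

```text
clock: 6.15
ee_pos: [512.0, 125.2, 87.7]
ee_rot: [[0.839, -0.545, -0.0], [-0.545, -0.839, -0.0], [0.0, 0.0, -1.0]]
force: [0.0, 0.2, -0.5]
finger_gap: 8.0
grip_force: 20.0
```

Request:
{"op": "apply_moves", "data": {"motion": [[0,0,-8,0,0],[0,0,-15,0,0],[0,0,-15,0,0],[0,0,-15,0,0],[0,0,-7,0,0],[0,0,0,0,0]]}}

```text
clock: 6.75
ee_pos: [512.6, 125.2, 148.9]
ee_rot: [[0.839, -0.545, 0.002], [-0.545, -0.839, 0.0], [0.002, -0.001, -1.0]]
force: [0.1, 0.1, -0.4]
finger_gap: 7.9
grip_force: 20.0
```

Request:
{"op": "apply_moves", "data": {"motion": [[0,0,0,-8,0],[0,0,0,-8,0],[0,0,0,-8,0],[0,0,0,-8,0],[0,0,0,-8,0],[0,0,0,-8,0],[0,0,0,-8,0],[0,0,0,-8,0],[0,0,0,-8,0],[0,0,0,-8,0],[0,0,0,-8,0],[0,0,0,-8,0]]}}

```text
clock: 7.95
ee_pos: [511.6, 125.1, 146.8]
ee_rot: [[0.449, 0.893, -0.002], [0.893, -0.449, -0.0], [-0.001, -0.001, -1.0]]
force: [0.1, 1.0, -1.2]
finger_gap: 7.6
grip_force: 20.0
```

Request:
{"op": "apply_moves", "data": {"motion": [[0,0,0,-8,0],[0,0,0,-8,0],[0,0,0,-8,0],[0,0,0,-8,0],[0,0,0,-8,0],[0,0,0,-8,0],[0,0,0,-8,0],[0,0,0,-8,0],[0,0,0,-8,0],[0,0,0,-8,0],[0,0,0,-4,0],[0,0,0,0,0]]}}

```text
clock: 9.15
ee_pos: [511.6, 125.1, 146.9]
ee_rot: [[-0.839, 0.545, -0.001], [0.545, 0.839, -0.0], [0.001, -0.001, -1.0]]
force: [-0.1, 0.5, -0.9]
finger_gap: 7.9
grip_force: 20.0
```

```bash
python3 - <<'E'
from h import *
s=sense();print(s["clock"],s["ee_pos"],yaw(),s["q"][5])
C=cam("wrist");img=get_image("wrist");cv2.imwrite("pics/w2.png",img)
E
```

```text
9.15 [511.56608815 125.11724987 146.92019865] 147.00803875572095 -0.9005629552270144
```

View pics/w2.png

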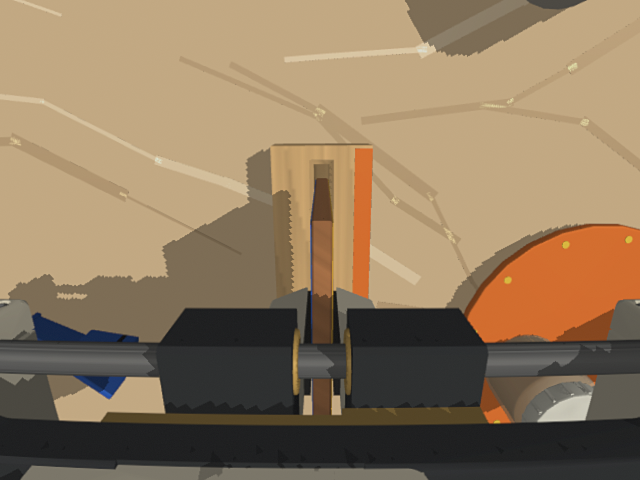

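The view shows the card gripped with its brown end at (322,220), in line with the slot end at (323,163). The strip is at columns 354–373, on the yellow side of the card. Next I compute the alignment.

```bash
python3 - <<'E'
from h import *
C=cam("wrist");img=cv2.imread("pics/w2.png");s=sense()
m=mask(img,(3,180,80),(14,255,255));m[:,:340]=0;m[:,390:]=0
E=[(np.nonzero(m[r])[0].max()+.5,r) for r in range(155,285,5)]
P=to_world(E,32,C)[:,:2];c=P.mean(0);v=np.linalg.svd(P-c)[2][0];v*=np.sign(v[1]);nx=np.array([v[1],-v[0]])
print("front edge yaw",np.degrees(np.arctan2(v[1],v[0])),nx)
t=s["ee_pos"][:2]
print("TCP dist behind front edge (want 35):",(c-t)@nx)
z=np.array([(313,222),(331.5,222)]);cw=to_world(z,177,C)[:,:2];print("card end along y, lateral",(cw-t)@v,(cw-t)@nx)
sl=to_world([(313.5,165),(333.5,165)],32,C)[:,:2];print("slot end",(sl-t)@v,(sl-t)@nx)
fc=to_world([(272,145),(373,148.5)],32,C)[:,:2];print("stand end (65)",(fc-t)@v,(fc-t)@nx)
E
```

```text
front edge yaw 147.15441187892955 [0.54237685 0.84013532]
TCP dist behind front edge (want 35): 35.574575014288826
card end along y, lateral [47.30513093 47.26887478] [-1.8433687   4.39181775]
slot end [51.95355119 51.87453228] [-4.51941206  9.30532848]
stand end (65) [65.67439957 62.93768158] [-32.69011167  36.30683109]
```

Request:
{"op": "apply_moves", "data": {"motion": [[0.7,0.5,10,0,0],[0,0,12,0,0],[0,0,8,0,0],[0,0,4,0,0],[0,0,4,0,0],[0,0,3,0,0],[0,0,3,0,0],[0,0,0,0,0]]}}

```text
clock: 10.0
ee_pos: [511.6, 126.0, 103.4]
ee_rot: [[-0.838, 0.545, -0.0], [0.545, 0.838, -0.0], [0.0, -0.0, -1.0]]
force: [-1.0, 0.3, -0.8]
finger_gap: 7.7
grip_force: 20.0
```

Request:
{"op": "apply_moves", "data": {"motion": [[0,0,4,0,0],[0,0,4,0,0],[0,0,3,0,0],[0,0,2,0,0],[0,0,1.5,0,0],[0,0,1,0,0],[0,0,0,0,0]]}}

```text
clock: 10.7
ee_pos: [511.7, 126.0, 88.1]
ee_rot: [[-0.838, 0.545, -0.0], [0.545, 0.838, -0.0], [-0.0, -0.0, -1.0]]
force: [0.0, -0.1, -0.5]
finger_gap: 7.6
grip_force: 20.0
```

Request:
{"op": "apply_moves", "data": {"motion": [[0,0,0.5,0,0],[0,0,0,0,0.7],[0,0,0,0,0.7],[0,0,0,0,0.7],[0,0,0,0,0.7],[0,0,0,0,0.7],[0,0,-20,0,0.7],[0,0,-40,0,0.7],[0,0,-40,0,0.7],[0,0,-40,0,0.7],[0,0,-20,0,0.7],[0,0,0,0,0.7]]}}

```text
clock: 11.9
ee_pos: [513.2, 126.2, 251.1]
ee_rot: [[-0.839, 0.545, 0.007], [0.545, 0.839, 0.001], [-0.005, 0.004, -1.0]]
force: [-0.0, -0.4, -0.9]
finger_gap: 64.4
grip_force: 0.0
```

```bash
python3 - <<'E'
from h import *
s=sense();print(s["clock"],s["ee_pos"],yaw(),s["q"],s["finger_gap"])
C=cam("wrist");img=get_image("wrist");cv2.imwrite("pics/w3.png",img)
print(to_pix([[512+.84*50,125.5-.545*50,118],[512-.84*50,125.5+.545*50,118]],C))
rows((528,-285,190),93,0)
E
```

```text
11.9 [513.21445175 126.1901753  251.13250484] 146.98683794076305 [ 9.60735435e-02  3.26273989e-01  1.47834929e+00 -7.20862914e-05
  1.33001570e+00 -8.98529187e-01] 64.37806017004056
[[318.3883423  288.36549886]
 [317.81939904 163.09300827]]
shift [-237.1 -336.2   58.8] roll 54.0 clock 11.95
```

View pics/w3.png

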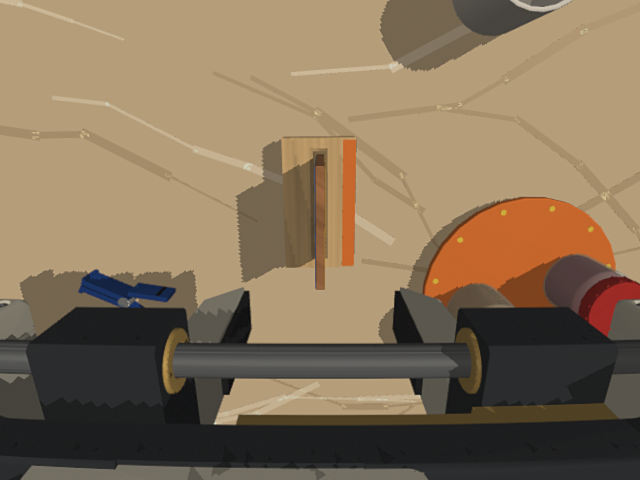

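The view shows the card standing in the slot, top edge from (320,160) to (320,290), where a fully seated card would appear. The gripper is clear of it.

Request:
{"op": "apply_moves", "data": {"motion": [[-26,-37,0,0,0.7],[-26,-37,0,0,0.7],[-26,-37,0,0,0.7],[-26,-37,5,0,0.7],[-26,-37,10,0,0.7],[-26,-37,10,0,0.7],[-26,-37,10,0,0.7],[-26,-37,10,0,0.7],[-26,-37,10,0,0.7],[-3,-3,4,0,0.7]]}}

```text
clock: 12.95
ee_pos: [525.6, -289.2, 185.1]
ee_rot: [[-0.836, 0.549, -0.004], [0.549, 0.836, 0.001], [0.004, -0.001, -1.0]]
force: [-0.1, 0.1, -0.1]
finger_gap: 64.6
grip_force: 0.0
```

Request:
{"op": "apply_moves", "data": {"motion": [[0,0,0,8,0.7],[0,0,0,8,0.7],[0,0,0,8,0.7],[0,0,0,8,0.7],[0,0,0,8,0.7],[0,0,0,8,0.7],[0,0,0,6,0.7],[0,0,0,0,0.7],[0,0,0,0,0.7]]}}

```text
clock: 13.85
ee_pos: [527.0, -284.1, 187.7]
ee_rot: [[-0.055, 0.998, -0.002], [0.998, 0.055, 0.001], [0.001, -0.001, -1.0]]
force: [0.3, 0.1, -0.0]
finger_gap: 64.5
grip_force: 0.0
```

```bash
python3 - <<'E'
from h import *
s=sense();print(s["clock"],s["ee_pos"],yaw(),s["q"][5],s["finger_gap"])
C=cam("wrist");img=get_image("wrist");cv2.imwrite("pics/w4.png",img)
m=mask(img,(45,100,40),(80,255,255));n,l,st,ce=cv2.connectedComponentsWithStats(m)
for i in range(1,n):
    if st[i,4]>100: print(st[i],ce[i])
for q in("clip_pivot","jaw_a_tip","jaw_b_tip"): print(q,[(np.round(d["location"]).tolist(),round(d["confidence"],2)) for d in tip_of(q,"wrist")[:3]])
E
```

```text
13.85 [ 527.00576169 -284.14613615  187.70560745] 93.16873207739002 -0.6777532944275519 64.47442489077653
[312 128  12  62 473] [318.87315011 155.92811839]
[325 128  11  67 505] [328.78019802 157.8950495 ]
[294 188  20  56 381] [303.76902887 215.7664042 ]
[336 188  20  55 382] [345.31413613 215.32460733]
clip_pivot [([531.0, -255.0, 25.0], 0.85)]
jaw_a_tip [([441.0, -140.0, 16.0], 0.97), ([524.0, -207.0, 24.0], 0.84)]
jaw_b_tip [([524.0, -208.0, 23.0], 0.77), ([441.0, -139.0, 15.0], 0.71)]
```

View pics/w4.png

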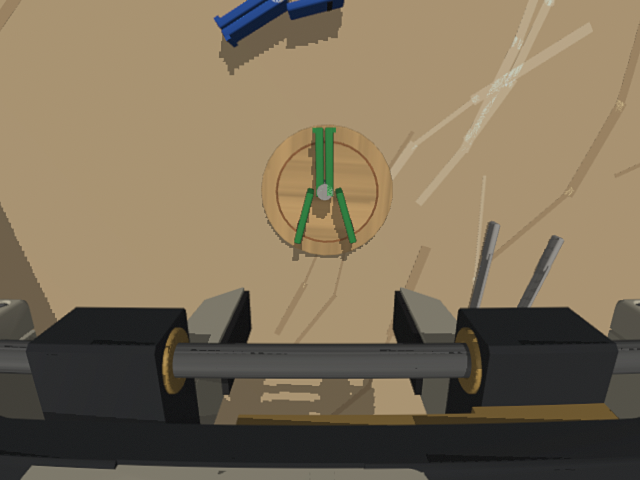

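The view shows the clip's jaws at columns 314–335 and rows 128–190, pivot at (324,191), and handle tails at (298,243) and (352,242).

```bash
python3 - <<'E'
from h import *
C=cam("wrist");img=cv2.imread("pics/w4.png");m=mask(img,(45,100,40),(80,255,255))
R=[]
for r in list(range(130,182,4)):
    xs=np.nonzero(m[r,280:370])[0]+280;R.append(((xs.min()+xs.max())/2,r))
for r in range(200,238,4):
    xs=np.nonzero(m[r,280:370])[0]+280;print(r,xs.min(),xs.max())
P=to_world(R,36,C)[:,:2];c=P.mean(0);v=np.linalg.svd(P-c)[2][0];v*=np.sign(v[1])
print("yaw",np.degrees(np.arctan2(v[1],v[0])),"jaw tip",to_world([(324.5,127.5)],36,C),"pivot",to_world([(324.5,191)],36,C))
T=to_world([(298,243.5),(352,243)],36,C)[:,:2];print("tails mid",T.mean(0),np.linalg.norm(T[1]-T[0]))
p=T.mean(0);tip=to_world([(324.5,127.5)],36,C)[0,:2];u=tip-p;print("len (93)",np.linalg.norm(u),np.degrees(np.arctan2(u[1],u[0])))
u/=np.linalg.norm(u);piv=tip-50*u;piv2=p+43*u;print(piv,piv2)
g=(piv+piv2)/2-28*u;print("grasp",g);rows((*g,11),np.degrees(np.arctan2(u[1],u[0])),0)
E
```

```text
200 305 344
204 304 345
208 303 346
212 302 347
216 301 349
220 300 350
224 298 351
228 297 352
232 297 353
236 295 354
yaw 93.68927207809242 jaw tip [[ 526.58313337 -206.86608211   36.        ]] pivot [[ 529.24721546 -255.84323083   36.        ]]
tails mid [ 532.0433016  -299.51129865] 44.9886988152514
len (93) 92.8059781762988 93.3729008256949
[ 529.52484485 -256.77947043] [ 529.51342973 -256.5857847 ]
grasp [ 531.16649572 -284.63412502]
shift [ -0.2   3.9 177.5] roll -0.3 clock 14.05
```

Request:
{"op": "apply_moves", "data": {"motion": [[0,2,30,-0.3,0.7],[0,2,45,0,0.7],[0,0,45,0,0.7],[0,0,30,0,0.7],[0,0,15,0,0.7],[0,0,8,0,0.7],[0,0,3,0,0.7],[0,0,0,0,0.7],[0,0,0,0,0.7]], "grip_force": 18}}

```text
clock: 14.95
ee_pos: [532.0, -285.1, 13.9]
ee_rot: [[-0.057, 0.998, 0.002], [0.998, 0.057, -0.001], [-0.001, 0.002, -1.0]]
force: [-0.1, 0.9, 0.3]
finger_gap: 64.2
grip_force: 0.0
```

Request:
{"op": "apply_moves", "data": {"motion": [[0,-0.5,2,0,0.7],[0,0,0,0,0],[0,0,0,0,0],[0,0,0,0,0],[0,0,0,0,0],[0,0,0,0,0],[0,0,0,0,0],[0,0,0,0,0],[0,0,0,0,0],[0,0,0,0,0],[0,0,0,0,0]]}}

```text
clock: 16.05
ee_pos: [531.0, -284.9, 11.0]
ee_rot: [[-0.057, 0.998, 0.0], [0.998, 0.057, -0.001], [-0.001, 0.0, -1.0]]
force: [-1.2, -1.5, 5.5]
finger_gap: 28.3
grip_force: 17.7
```

Request:
{"op": "apply_moves", "data": {"motion": [[0,0,0,0,0],[0,0,0,0,0]]}}

```text
clock: 16.25
ee_pos: [531.0, -284.9, 11.0]
ee_rot: [[-0.057, 0.998, 0.0], [0.998, 0.057, -0.0], [-0.0, 0.0, -1.0]]
force: [-0.7, -0.9, 4.5]
finger_gap: 27.8
grip_force: 17.7
```

Request:
{"op": "apply_moves", "data": {"motion": [[0,0,-5,0,0],[0,0,-15,0,0],[0,0,-30,0,0],[0,0,-40,0,0],[0,0,-40,0,0],[0,0,-20,0,0],[0,0,0,0,0],[0,0,0,0,0]]}}

```text
clock: 17.05
ee_pos: [530.4, -284.2, 159.9]
ee_rot: [[-0.057, 0.998, -0.001], [0.998, 0.057, 0.001], [0.001, -0.001, -1.0]]
force: [0.1, -0.6, -1.2]
finger_gap: 27.9
grip_force: 17.6
```

```bash
python3 - <<'E'
from h import *
s=sense();print(s["clock"],s["ee_pos"],yaw(),s["q"][5],s["finger_gap"],s["grip_force"])
C=cam("wrist");img=get_image("wrist");cv2.imwrite("pics/w5.png",img)
rows((512+.84*155,125.5-.542*155,160),147.2,0)
E
```

```text
17.05 [ 530.42025077 -284.22749602  159.85206262] 93.286285201406 -0.6767001249165325 27.93737879857947 17.642597258090973
shift [318.5 130.6  -0.7] roll -53.9 clock 17.1
```

View pics/w5.png

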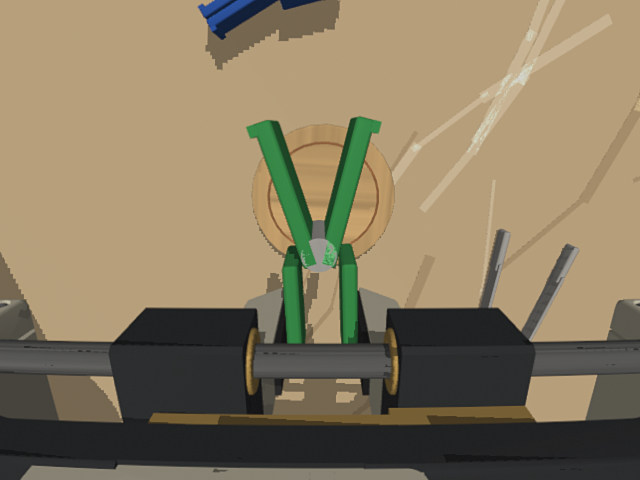

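The clip is held wide open. Its jaw tips are at about (274,122) and (353,118), its pivot at (319,254), and the handles lie parallel between the pads.

```bash
python3 - <<'E'
from h import *
s=sense();C=cam("wrist");img=cv2.imread("pics/w5.png");m=mask(img,(45,100,30),(80,255,255))
for r in (118,120,122,124,126,130,140,160,180,200): 
    xs=np.nonzero(m[r])[0];x=xs[xs>230];g=np.nonzero(np.diff(x)>5)[0];print(r,x.min(),x[g].tolist(),x[g+1].tolist(),x.max())
for n,u in(("tipL",(274,122)),("tipR",(353,118)),("outL",(248,130)),("outR",(381,123)),("piv",(319,254))):
    print(n,np.round((to_world([u],185,C)[0]-s["ee_pos"])@s["ee_rot"],1))
E
```

```text
118 353 [] [] 366
120 266 [269] [351] 375
122 260 [277] [350] 380
124 254 [278] [350] 380
126 248 [279] [349] 379
130 248 [280] [348] 378
140 258 [284] [346] 368
160 265 [290] [341] 363
180 273 [297] [336] 358
200 280 [304] [330] 352
tipL [ 80.8 -14.3 -25.9]
tipR [ 82.   11.3 -25.9]
outL [ 78.3 -22.9 -25.8]
outR [ 80.4  20.4 -25.9]
piv [ 35.6   0.2 -26. ]
```

Request:
{"op": "apply_moves", "data": {"motion": [[39,16,0,0,0],[39,16,0,0,0],[40,16,0,0,0],[40,17,0,0,0],[40,17,0,0,0],[40,17,0,0,0],[39,16,0,0,0],[25,10,0,0,0],[15,6,0,0,0]]}}

```text
clock: 18.0
ee_pos: [642.9, 41.8, 158.2]
ee_rot: [[-0.06, 0.998, -0.004], [0.998, 0.06, 0.0], [0.001, -0.004, -1.0]]
force: [-0.7, -0.1, -1.6]
finger_gap: 27.9
grip_force: 17.6
```

Request:
{"op": "apply_moves", "data": {"motion": [[0,0,0,-8,0],[0,0,0,-8,0],[0,0,0,-8,0],[0,0,0,-8,0],[0,0,0,-8,0],[0,0,0,-8,0],[0,0,0,-4,0],[0,0,20,0,0],[0,0,30,0,0],[0,0,25,0,0],[0,0,15,0,0],[0,0,0,0,0]]}}

```text
clock: 19.2
ee_pos: [641.0, 38.6, 66.7]
ee_rot: [[-0.821, 0.57, -0.008], [0.57, 0.821, 0.0], [0.006, -0.004, -1.0]]
force: [0.2, -0.8, -0.1]
finger_gap: 27.7
grip_force: 17.6
```

```bash
python3 - <<'E'
from h import *
s=sense();print(s["clock"],s["ee_pos"],yaw(),s["finger_gap"],s["grip_force"])
C=cam("wrist");img=get_image("wrist");cv2.imwrite("pics/w6.png",img)
v=np.array([np.cos(np.radians(147.1)),np.sin(np.radians(147.1))]);nx=np.array([v[1],-v[0]]);d=s["ee_pos"][:2]-[511.8,125.8];print("along",-d@v,"lat",d@nx)
print(to_pix(np.array([[*(np.array([511.8,125.8])+k*v),118] for k in(-50,50)]),C))
E
```

```text
19.2 [640.95087925  38.56116368  66.66638307] 145.22816336156916 27.743066634419808 17.642715275287628
along 155.82355067791687 lat -3.0960021384027527
[[ 315.67659852   10.69990786]
 [ 301.31805283 -398.81872625]]
```

View pics/w6.png

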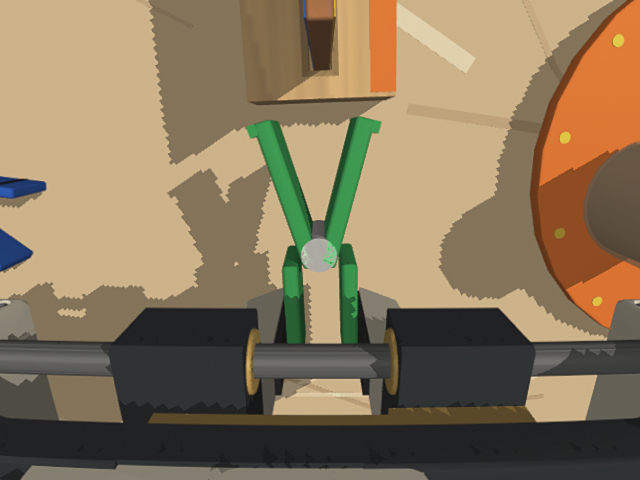

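The view shows the card's end face from (320,18) at the top to (320,70) at the slot. It lies between the open jaw tips at (274,122) and (353,118), which are still outside the stand.

```bash
python3 - <<'E'
from h import *
s=sense();C=cam("wrist");img=cv2.imread("pics/w6.png")
print([img[r,296:345:1].sum(1).tolist() for r in (22,)]);
for n,u,z in(("edgeTopL",(305.5,18),118),("edgeTopR",(335.5,18),118),("edgeBotL",(311,70),32),("edgeBotR",(331,70),32),("tipL",(278,122),92),("tipR",(351,119),92),("piv",(319,254),92),("standL",(249,104),32),("standR",(396,97),32)):
    print(n,np.round((to_world([u],z,C)[0]-s["ee_pos"])@s["ee_rot"],1))
E
```

```text
[[300, 295, 294, 270, 230, 222, 226, 230, 201, 149, 152, 149, 146, 142, 139, 141, 139, 135, 137, 138, 138, 137, 139, 140, 139, 142, 139, 141, 136, 139, 138, 139, 140, 136, 143, 153, 166, 192, 196, 317, 364, 421, 513, 511, 504, 499, 494, 490, 484]]
edgeTopL [104.9  -3.2 -49. ]
edgeTopR [104.9   4.4 -49. ]
edgeBotL [103.4  -4.   37. ]
edgeBotR [103.4   5.3  37. ]
tipL [ 79.8 -13.6 -23. ]
tipR [ 80.7  10.6 -23.1]
piv [ 33.7  -0.1 -23.2]
standL [ 88.4 -33.5  37. ]
standR [91.5 36.1 36.9]
```

Request:
{"op": "apply_moves", "data": {"motion": [[0,1.2,0,0,0],[0,1.2,0,0,0],[6,-0.2,0,0,0],[8,-0.3,0,0,0],[8,-0.3,0,0,0],[8,-0.3,0,0,0],[6,-0.2,0,0,0],[3,-0.1,0,0,0],[0,0,0,0,0],[0,0,0,0,0]]}}

```text
clock: 20.25
ee_pos: [612.2, 62.2, 70.8]
ee_rot: [[-0.822, 0.57, 0.0], [0.57, 0.822, -0.0], [-0.0, 0.0, -1.0]]
force: [-0.1, 0.1, 0.3]
finger_gap: 28.1
grip_force: 17.6
```

```bash
python3 - <<'E'
from h import *
s=sense();print(s["clock"],s["ee_pos"],yaw(),s["finger_gap"],s["grip_force"],s["force"])
w=get_image("wrist");C=cam("top");t=get_image("top");si=get_image("side")
d=s["ee_pos"][:2]-[511.8,125.8];a=np.radians(147.1);v=np.array([np.cos(a),np.sin(a)]);print("along",-d@v,"lat",d@np.array([v[1],-v[0]]))
a=cv2.resize(si[210:350,220:400],(514,400),interpolation=2);w=cv2.resize(w[0:330,190:450],(286,363))
o=np.zeros((400,800,3),np.uint8);o[:,:514]=a;o[:363,514:]=w;cv2.imwrite("pics/w7.png",o)
E
```

```text
20.25 [612.20755348  62.24844943  70.81096893] 145.28311898231237 28.091206956015494 17.642506062984467 [-0.05868421  0.11286296  0.3074425 ]
along 118.82375497877231 lat 1.17967335139803
```

View pics/w7.png

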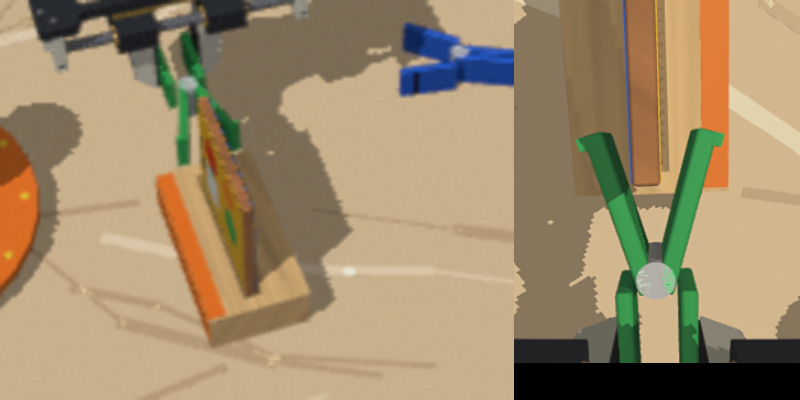

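The side crop shows the yellow picture side facing the orange strip and the open clip around the card's far side edge. In the wrist crop the card end is at (646,185), between the jaws at (607,135) and (695,132) but slightly left of their middle line. I work out the correction.

```bash
python3 - <<'E'
from h import *
s=sense();C=cam("wrist");w=get_image("wrist");print(s["ee_pos"])
f=lambda u,z:np.round((to_world([u],z,C)[0]-s["ee_pos"])@s["ee_rot"],1)
for r in (130,140,160): print(r,[ (x,w[r,x].tolist()) for x in range(286,334,2)])
m=mask(w,(45,100,30),(80,255,255))
for r in (124,130,140,160):
    x=np.nonzero(m[r])[0];g=np.nonzero(np.diff(x)>15)[0];print(r,x[g],x[g+1],f((x[g][0],r),s["ee_pos"][2]+25),f((x[g+1][0],r),s["ee_pos"][2]+25))
cols=lambda x,y:((x-514)/1.1+190,y/1.1)
for p in((632,184),(660,184)): print("card end",f(cols(*p),118))
print("stand end",f(cols(577,195),32),f(cols(728,187),32))
E
```

```text
[612.22365379  62.07913687  70.63777712]
130 [(286, [77, 111, 136]), (288, [75, 109, 133]), (290, [74, 106, 130]), (292, [70, 105, 130]), (294, [119, 102, 100]), (296, [108, 75, 87]), (298, [58, 95, 140]), (300, [70, 110, 162]), (302, [70, 109, 161]), (304, [70, 109, 162]), (306, [70, 109, 160]), (308, [71, 110, 162]), (310, [70, 110, 163]), (312, [70, 110, 162]), (314, [71, 111, 163]), (316, [72, 111, 163]), (318, [70, 110, 163]), (320, [67, 102, 150]), (322, [54, 141, 186]), (324, [74, 114, 141]), (326, [79, 114, 139]), (328, [86, 125, 153]), (330, [94, 137, 169]), (332, [122, 180, 219])]
140 [(286, [75, 109, 133]), (288, [76, 111, 136]), (290, [74, 107, 131]), (292, [73, 105, 128]), (294, [81, 106, 130]), (296, [134, 80, 58]), (298, [54, 90, 134]), (300, [69, 109, 160]), (302, [69, 109, 160]), (304, [68, 108, 160]), (306, [69, 109, 161]), (308, [70, 109, 162]), (310, [71, 111, 163]), (312, [69, 110, 162]), (314, [70, 111, 163]), (316, [71, 110, 163]), (318, [72, 112, 166]), (320, [67, 104, 153]), (322, [53, 121, 164]), (324, [70, 115, 144]), (326, [87, 127, 156]), (328, [86, 125, 
[... 234 characters left out ...]
 (302, [75, 117, 174]), (304, [75, 118, 172]), (306, [74, 117, 172]), (308, [74, 117, 172]), (310, [74, 116, 172]), (312, [74, 117, 172]), (314, [74, 116, 172]), (316, [74, 117, 172]), (318, [75, 117, 173]), (320, [72, 112, 166]), (322, [58, 94, 137]), (324, [87, 178, 222]), (326, [123, 181, 218]), (328, [122, 179, 217]), (330, [122, 178, 217]), (332, [121, 179, 217])]
124 [278] [350] [ 79.1 -13.4 -25. ] [ 79.1  10.1 -25. ]
130 [280] [348] [ 77.2 -12.8 -25. ] [ 77.2   9.5 -25. ]
140 [284] [346] [ 74.  -11.6 -25. ] [ 74.    8.9 -25. ]
160 [290] [341] [ 67.5  -9.7 -25. ] [ 67.5   7.3 -25. ]
card end [ 67.4  -6.  -47.4]
card end [ 67.4   1.2 -47.4]
stand end [ 53.5 -36.5  38.6] [57.  32.4 38.6]
```

Request:
{"op": "apply_moves", "data": {"motion": [[0,-1.6,0,0,0],[1.5,0,0,0,0],[1,0,0,0,0],[0,0,0,0,0],[0,0,0,0,0],[0,0,0,0,0]]}}

```text
clock: 21.05
ee_pos: [609.1, 62.4, 70.7]
ee_rot: [[-0.822, 0.57, 0.0], [0.57, 0.822, -0.0], [-0.0, -0.0, -1.0]]
force: [-0.4, 0.2, -0.6]
finger_gap: 28.1
grip_force: 17.6
```

```bash
python3 - <<'E'
from h import *
s=sense();C=cam("wrist");w=get_image("wrist");cv2.imwrite("pics/w8.png",w)
print(s["clock"],s["ee_pos"],s["force"],s["finger_gap"],s["grip_force"])
f=lambda u,z:np.round((to_world([u],z,C)[0]-s["ee_pos"])@s["ee_rot"],1)
m=mask(w,(45,100,30),(80,255,255))
for r in (124,140,160,175):
    x=np.nonzero(m[r])[0];g=np.nonzero(np.diff(x)>15)[0];b=w[r].astype(int)
    k=[i for i in range(285,345) if abs(b[i,2]-165)<14 and abs(b[i,1]-112)<8 and abs(b[i,0]-71)<7]
    print(r,f((x[g][0],r),s["ee_pos"][2]+25),f((x[g+1][0],r),s["ee_pos"][2]+25),"card",(f((k[0]-1,r),118),f((k[-1]+1,r),118)) if len(k)>8 else None)
print("end rows",[(r,w[r,312].tolist()) for r in range(160,186,2)])
d=s["ee_pos"][:2]-[511.8,125.8];a=np.radians(147.1);v=np.array([np.cos(a),np.sin(a)]);print("along",-d@v,"lat",d@np.array([v[1],-v[0]]))
E
```

```text
21.05 [609.07320916  62.4139668   70.72891449] [-0.41990607  0.22839221 -0.55948457] 28.054384078771694 17.642439007759094
124 [ 79.1 -13.4 -25. ] [ 79.1  10.1 -25. ] card (array([ 79.1,  -4.2, -47.3]), array([ 79.1,   1.8, -47.3]))
140 [ 74.  -11.6 -25. ] [ 74.    8.9 -25. ] card (array([ 74.9,  -4. , -47.3]), array([ 74.8,   2.1, -47.3]))
160 [ 67.5  -9.4 -25. ] [ 67.5   7.3 -25. ] card (array([ 69.4,  -4.1, -47.3]), array([ 69.4,   2.1, -47.3]))
175 [ 62.5  -8.1 -25. ] [ 62.5   6.1 -25. ] card (array([ 65.3,  -3.8, -47.3]), array([ 65.3,   2.6, -47.3]))
end rows [(160, [72, 114, 167]), (162, [73, 115, 169]), (164, [73, 115, 170]), (166, [73, 115, 170]), (168, [73, 116, 170]), (170, [74, 117, 172]), (172, [74, 117, 173]), (174, [77, 119, 177]), (176, [70, 109, 161]), (178, [49, 73, 102]), (180, [116, 171, 211]), (182, [94, 122, 142]), (184, [93, 118, 136])]
along 116.10219241347397 lat -0.3838507321997824
```

```bash
python3 -c "
from rig import *
print(finish_job())"
```

```text
the job is handed in; nothing more can be done
None
```

The card is turned so its yellow side faces the orange strip, down in the slot and released, and the green clip is held wide open around its side edge: tips about 14 mm past it, centred, no contact force felt. I handed the job in at about 21 s and have not seen a verdict.

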